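Third hand at the frame jig: hold the closing rail home

ROBOT

A 7-joint arm with a two-finger parallel gripper is mounted at the origin on the work surface. World frame = base frame: x ahead of the robot, y to its left, z up, the work surface at z = 0. Lengths are in m, angles in rad, forces in N, time in s.
With the tool pointing down it reaches from about 0.425 to 0.825 m from the base axis. Payload 3.6 kg.
Tool frame: the origin (TCP) lies at the centre of the arm's flange, where the gripper is bolted on; the fingertips stand 173 mm ahead of it and the grasp point (between the pads) lies 155 mm ahead of it (manip.nose_length is the distance from the TCP to the fingertips, in m); x points along the fingers, z is the direction in which the jaws open and shut, and the axes are right-handed (so a half turn about x gives the same grasp; the last joint's range is limited). The gripper opens to 85 mm and grips with 20 to 120 N. Pads are 22 mm wide; open, the fingers measure 114 mm over their backs; the gripper's body (76 mm by 85 mm) begins 54 mm behind the grasp point. The pads swing forward as they close: fully open they stand 13 mm farther back than shut.
Start: joints at [-1.302, 0.615, -0.013, 1.423, 0.008, 1.103, -0.04], TCP at [0.189, 0.622, 0.405] pointing down, gripper open.
Joint ranges: [-3.12, 3.12], [-0.3, 2.06], [-1.34, 1.32], [0.26, 2.42], [-1.36, 4.5], [0.01, 1.98], [-2.84, 2.84]. Speed limits (rad/s): [2.79, 2.79, 3.14, 3.14, 3.14, 3.14, 3.14].

INTERFACE

Orientations are given as a unit quaternion [x, y, z, w].
In Python, from plant import manip, viewer gives the robot as it stands. The module is installed in compiled form; this text tells all that it offers.
- The arm moves only by the tool step_arm, never from a script. Its arguments are lists of equal length, an entry for each row: "dp": the shift along the tool's x, y, z in cm, a list of three; "delta_rot": the turn, a rotation vector about the tool's x, y, z in rad, a list of three. In form: {"dp": [[x, y, z], ...], "delta_rot": [[rx, ry, rz], ...]}. A call has 1 to 20 rows; each row shifts and turns the commanded pose from where the row before left it, along the tool's axes as they then stand; what a row does not reach is not made up. A row lasts 1/10 s, in which the tool goes at most 50 mm and 8.59 degrees, less where a joint would pass 70% of its speed; a pose out of reach is approached as far as the arm can. A call with a gripper value outside its range is refused whole. "fingers" is the opening, from 0 (shut) to 1 (fully open), set as the call begins (left out, the last holds). The fingers move at their own pace and stop on an object; "newtons" is the grip in N (left out, the last holds). Time passes only in rows, so rows that do not move let the fingers close. It gives the time, the measured TCP pose, the force and the opening at its end, in the units of the state.
- manip.get_state(): the state, without advancing time (a new reading comes with each control period).
- viewer.get_image(name): name is "scene" or "side" or "wrist"; returns a dict with "pixels" (400x640x3 uint8, red, green, blue), "intrinsics" (3x3 intrinsics, pixels), "rvec" (rotation vector, rad) and "tvec" (3), from world to camera coordinates, as OpenCV has them; the wrist camera has in their place "hand_eye" (4x4, takes a point from camera to tool coordinates, whose origin is the TCP and whose axes are the tool frame's). Camera axes: x right, y down, z forward; pixel columns grow to the right and rows downward; lengths in m; the calibration is good to about 2 mm. A picture is of the moment at which its call begins: read the wrist's pose just before it. There is no depth.
- manip.finish_job(): hands the job in, once; it reports no verdict.
The state is a dict: "t": time; "joint_pos": joint angles; "joint_velocities": joint speeds; "joint_torque": joint torques, N m; "position": TCP position; "eef_rot": TCP orientation; "contact_force": force on the tool from outside, world axes, zero at the start; "moment": the same for the moment, N m; "finger_gap": finger opening in m.
Only numpy, scipy, OpenCV 4.12 (cv2) and the standard library are available. Lean on these libraries where they do the work, as an engineer would, in place of code of your own. Each camera call takes 0.05 s, during which the arm holds its last target.

TASK

Be the third hand while I screw this sample frame together: take the long rail and lay it flat on the jig across the open ends of the three-sided frame, its ends flush with the frame's sides. Ease it home so that both joints close and the frame sits square against the rear fence, then hold it there with a steady push of about 12 newtons (6 to 18 will do) for two seconds, and finish while still holding that push; do not let go, I come with the driver. Never ram the frame into the fence, and leave the short offcut, the driver and the trowel where they lie.

Things in the scene. Friction and masses are not known exactly. Their poses are not given: they have to be found in the camera images.
- jig: Frame-assembly jig fixed to the bench: slippery waxed dark brown ply base 18 mm thick. Origin on the bench surface; the base reaches 150 mm to -x, 170 mm to +x and 140 mm to each side of it. x points level to the rear fence, y along the fence, z up. Behind the fence two black hold-down knobs, up to 41 mm above the bench. Place and yaw (within 15 degrees) differ each time.
- fence: The jig's rear fence: rigid fixed wooden bar 260 mm long (y), 25 mm thick, 30 mm high, on the base, with a slippery white plastic facing. Its origin is not in the bar but on top of the base, straight above the jig's origin, with the jig's axes; the face the frame is pressed against is the plane x = +115 mm.
- side_stop: Fixed wooden block on the jig base, beside the frame's +y side near the fence: 60 mm (x) by 20 mm (y), 22 mm high. Origin at the centre of its underside. It only stops the frame sliding sideways.
- frame: Loose three-sided pine frame on the jig base, 0.2-0.3 kg, of 30 by 25 mm (high) batten, 220 mm wide (y). Origin on its underside, mid-way between the two open ends, in their plane. x points to its rear rail and the fence, z up; its rear face is at x = +180 mm. Starts 3-10 mm short of the fence, within 1.5 degrees of square; slides when pushed. Rail home: rail origin at x = -15, y = 0, z = 0 mm.
- end_left (a point): Centre of the frame's left (+y) open end face, 30 mm wide and 25 mm high, which the rail is to cover; 95 mm from the middle. Between the two ends the frame is open, 160 mm wide and 150 mm deep.
- end_right (a point): The same for the right (-y) open end face.
- rail: The loose rail that closes the frame: straight pine batten 220 mm long (y), 30 mm wide (x), 25 mm high (z), about 0.08 kg, with small pilot holes near its ends; the same under a half turn. Origin at the centre of its underside. Lies flat on the bench, left or right of the jig. Pressed down on the jig base it drags, and less of the push reaches the frame.
- rail_end_a (a point): Centre of the rail's end face at its y = +110 mm, 12.5 mm above its underside.
- rail_end_b (a point): Centre of the rail's end face at its y = -110 mm, 12.5 mm above its underside.
- offcut: Leave alone: shorter pine batten without holes, 150 mm long (y), 30 mm wide, 25 mm high, flat on the bench on the other side of the jig from the rail. Origin at the centre of its underside.
- driver: Leave alone: cordless driver lying on its side, grey, orange and black, about 220 by 205 mm and 66 mm high. Origin on the bench under its barrel.
- trowel: Leave alone: plasterer's steel trowel, blade 240 (x) by 100 mm, black handle up to 71 mm high. Origin under the blade's long centre line, 80 mm from its end nearest the robot.
Mind the look-alikes: they are no part of the job. Leave any yellow look-alike of the rail alone.

How it is judged:
On the way:
1. the rail closes the frame, the frame is square against the fence, and the push stays between 6 and 18 N for two seconds (x of rail_end_a in the frame of frame between -0.018 and -0.012 m and x of rail_end_b in the frame of frame between -0.018 and -0.012 m and y of rail in the frame of frame between -0.004 and 0.004 m and z of rail in the frame of frame between -0.004 and 0.004 m and angle between the z axis of rail and the z axis of frame, either way round below 0.06 rad and angle between the y axis of frame and the y axis of jig, either way round below 0.015 rad and angle between the z axis of frame and the z axis of jig, either way round below 0.05 rad and z of frame in the frame of jig between 0.014 and 0.022 m and contact force between rail and frame between 6 and 18 N and contact force between frame and fence above 4 N and contact force between any of the fingers, the arm and rail above 4 N and linear speed of each of rail, frame below 0.01 m/s), for 2 s.
At the end, for the whole second after the job is handed in: Still pushing, all at rest: rail flat and flush with the frame's sides (4 mm), both joints closed (gap under 3 mm), frame flat on the base, square to the jig (0.015 rad), on the fence with over 4 N; force between rail and frame 6 to 18 N (all of step 1); the arm keeps its last pose, push and grip.
It fails at once if the frame is rammed into the fence, or the rail into the frame (over 40 N) (contact force between frame and fence above 40 N or contact force between rail and frame above 40 N).
It fails at once if the short offcut is disturbed (moved over 20 mm) (distance of offcut from where it was at the start of the episode above 0.02 m).
It fails at once if the cordless driver is disturbed (moved over 20 mm) (distance of driver from where it was at the start of the episode above 0.02 m).
It fails at once if the trowel is disturbed (moved over 20 mm) (distance of trowel from where it was at the start of the episode above 0.02 m).
It also fails if it takes over 66 s, if anything falls off the work surface, if the arm or the gripper's body presses on something with over 40 N, if the wrist force passes 120 N, or if a joint passes its speed limit or range.

## Working session

There is one attempt and no reset: what is moved stays moved. The work goes in short steps, Python scripts to look and compute and a tool call to move; the robot and the scene stay as the last step left them, time stands still between calls to the robot, and variables do not carry over. Pictures are saved under pics/ and viewed, and the job is handed in when it is done.

Besides the shell and the picture viewer there is one more tool, called after "Emit:" in YAML: its name, and indented under it one key for each argument. step_arm: Moves the arm, as the interface text tells. Its arguments: {"type":"object","properties":{"dp":{"type":"array","items":{"type":"array","items":{"type":"number"}}},"delta_rot":{"type":"array","items":{"type":"array","items":{"type":"number"}}},"fingers":{"type":"number"},"newtons":{"type":"number"}},"required":["dp","delta_rot"]}

```bash
mkdir -p pics; python3 - <<'E'
from plant import manip, viewer
import cv2,numpy as np,pickle
s=manip.get_state(); print({k:np.round(v,3).tolist() for k,v in s.items()})
for n in ["scene","side","wrist"]:
    im=viewer.get_image(n); pickle.dump((s,im),open(f'pics/{n}0.pkl','wb'))
    cv2.imwrite(f'pics/{n}0.png',im['pixels'][:,:,::-1]); print(n,{k:np.round(v,3).tolist() for k,v in im.items() if k!='pixels'})
E
```

```text
{'t': 0.0, 'joint_pos': [-1.302, 0.616, -0.013, 1.425, 0.008, 1.103, -0.04], 'joint_velocities': [0.001, 0.001, 0.0, -0.0, 0.001, -0.001, 0.001], 'joint_torque': [0.0, -46.92, 0.259, -17.103, 0.01, 0.01, -0.0], 'position': [0.189, 0.621, 0.404], 'eef_rot': [-0.421, 0.569, 0.42, 0.567], 'contact_force': [0.602, 0.954, 0.195], 'moment': [0.019, -0.04, -0.007], 'finger_gap': 0.085}
scene {'intrinsics': [[479.751, 0.0, 327.546], [0.0, 479.751, 196.103], [0.0, 0.0, 1.0]], 'rvec': [1.363, 2.152, -0.921], 'tvec': [0.216, -0.263, 1.984]}
side {'intrinsics': [[389.876, 0.0, 320.904], [0.0, 389.876, 198.651], [0.0, 0.0, 1.0]], 'rvec': [2.177, -0.655, 0.306], 'tvec': [-0.427, 0.202, 0.976]}
wrist {'intrinsics': [[284.885, 0.0, 317.363], [0.0, 284.885, 198.69], [0.0, 0.0, 1.0]], 'hand_eye': [[0.0, -0.286, 0.958, 0.031], [0.0, -0.958, -0.286, 0.073], [1.0, 0.0, -0.0, 0.001], [0.0, 0.0, 0.0, 1.0]]}
```

View pics/scene0.png

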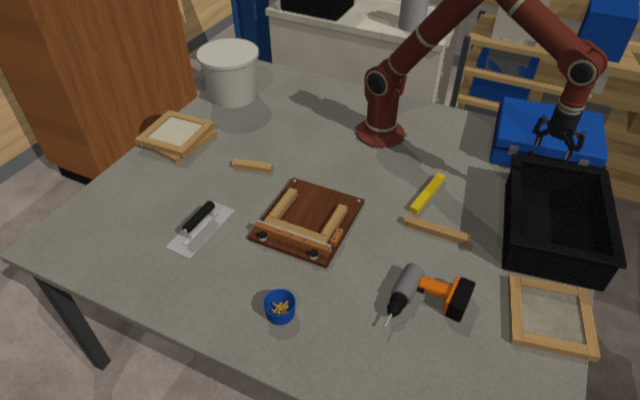

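View pics/side0.png

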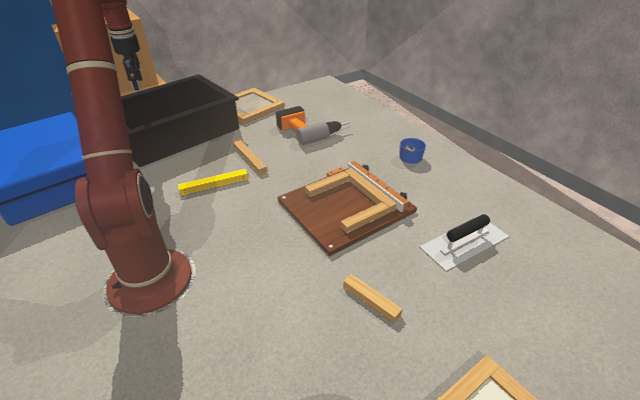

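View pics/wrist0.png

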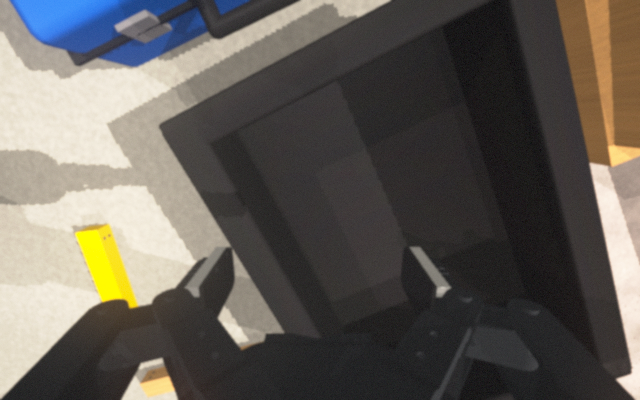

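```bash
cat > h.py <<'E'
import cv2,numpy as np,pickle
from scipy.spatial.transform import Rotation as R
def cam(im,s=None):
    K=im['intrinsics']
    if 'rvec' in im:
        Rc=R.from_rotvec(np.ravel(im['rvec'])).as_matrix(); t=np.ravel(im['tvec'])
        return K,Rc.T,-Rc.T@t          # cam->world rot, origin
    T=np.eye(4);T[:3,:3]=R.from_quat(s['eef_rot']).as_matrix();T[:3,3]=s['position']
    W=T@im['hand_eye']; return K,W[:3,:3],W[:3,3]
def cast(c,px,z):
    K,A,o=c; px=np.atleast_2d(px).astype(float)
    d=np.c_[px,np.ones(len(px))]@np.linalg.inv(K).T@A.T
    return o+d*((z-o[2])/d[:,2])[:,None]
def proj(c,P):
    K,A,o=c; q=(np.atleast_2d(P)-o)@A@K.T; return q[:,:2]/q[:,2:]
def snap(n,tag):
    from plant import manip,viewer
    s=manip.get_state(); im=viewer.get_image(n); pickle.dump((s,im),open(f'pics/{n}{tag}.pkl','wb'))
    cv2.imwrite(f'pics/{n}{tag}.png',im['pixels'][:,:,::-1]); return s,im
def load(n,tag):
    return pickle.load(open(f'pics/{n}{tag}.pkl','rb'))
E
python3 - <<'E'
from h import *
for n in ['scene','side']:
    s,im=load(n,0); c=cam(im)
    hsv=cv2.cvtColor(im['pixels'],cv2.COLOR_RGB2HSV)
    m=cv2.inRange(hsv,(10,70,90),(24,255,255))
    k,l,st,ce=cv2.connectedComponentsWithStats(m)
    for i in range(1,k):
        if st[i,4]>80:
            pts=np.argwhere(l==i)[:,::-1]
            r=cv2.minAreaRect(pts.astype(np.float32)); b=cv2.boxPoints(r)
            w=cast(c,b,0.02); 
            print(n,st[i].tolist(),np.round(cast(c,ce[i],.015)[0],3),np.round(w[:,:2],3).tolist())
a=load('scene',0)[1]; c=cam(a)
print('jig corners',np.round(cast(c,[[294,179],[364,203],[325,263],[249,237]],.018),3).tolist())
a=load('side',0)[1]; c=cam(a)
print('jig corners',np.round(cast(c,[[279,199],[330,247],[416,208],[362,163]],.018),3).tolist())
# crops
for n,(x,y,w,h) in {'scene':(220,160,260,110),'side':(170,130,250,200)}.items():
    p=load(n,0)[1]['pixels'][y:y+h,x:x+w,::-1]; cv2.imwrite(f'pics/crop_{n}.png',cv2.resize(p,None,fx=3,fy=3,interpolation=cv2.INTER_CUBIC))
E
```

```text
scene [0, 0, 232, 180, 28834] [ 0.166 -1.332  0.015] [[-0.253, -2.558], [-0.869, -1.3], [0.528, -0.378], [0.886, -1.128]]
scene [547, 0, 42, 21, 632] [-1.662  0.58   0.015] [[-1.727, 0.452], [-1.839, 0.682], [-1.521, 0.702], [-1.417, 0.489]]
scene [469, 13, 88, 53, 1293] [-1.032  0.314  0.015] [[-0.816, 0.164], [-1.351, 0.072], [-1.403, 0.57], [-0.881, 0.594]]
scene [605, 40, 35, 42, 887] [-1.065  0.914  0.015] [[-1.286, 0.802], [-1.367, 0.968], [-0.889, 0.966], [-0.819, 0.821]]
scene [463, 60, 101, 35, 1199] [-0.661  0.436  0.015] [[-0.528, 0.206], [-0.744, 0.175], [-0.754, 0.649], [-0.55, 0.65]]
scene [457, 88, 42, 23, 428] [-0.391  0.306  0.015] [[-0.326, 0.229], [-0.47, 0.218], [-0.435, 0.406], [-0.298, 0.409]]
scene [587, 89, 53, 23, 735] [-0.675  0.874  0.015] [[-0.581, 0.753], [-0.741, 0.757], [-0.747, 0.978], [-0.591, 0.964]]
scene [605, 121, 35, 24, 477] [-0.405  0.898  0.015] [[-0.343, 0.829], [-0.469, 0.838], [-0.464, 0.979], [-0.34, 0.964]]
scene [606, 151, 34, 24, 529] [-0.201  0.912  0.015] [[-0.143, 0.845], [-0.253, 0.855], [-0.247, 0.978], [-0.14, 0.963]]
scene [232, 
[... 1696 characters left out ...]
0.418, 0.213]]
side [278, 161, 139, 91, 6079] [ 0.558 -0.049  0.015] [[0.41, 0.095], [0.892, 0.148], [0.728, -0.186], [0.351, -0.185]]
side [178, 171, 71, 25, 465] [0.272 0.268 0.015] [[0.17, 0.304], [0.392, 0.27], [0.378, 0.225], [0.163, 0.261]]
side [343, 274, 59, 49, 1071] [ 0.419 -0.359  0.015] [[0.375, -0.291], [0.42, -0.27], [0.456, -0.425], [0.413, -0.44]]
side [434, 355, 104, 45, 1773] [ 0.478 -0.634  0.015] [[0.368, -0.602], [0.432, -0.54], [0.607, -0.656], [0.528, -0.708]]
jig corners [[0.427, -0.173, 0.018], [0.434, 0.103, 0.018], [0.729, 0.094, 0.018], [0.738, -0.171, 0.018]]
jig corners [[0.412, 0.081, 0.018], [0.428, -0.172, 0.018], [0.73, -0.182, 0.018], [0.744, 0.095, 0.018]]
```

View pics/crop_scene.png

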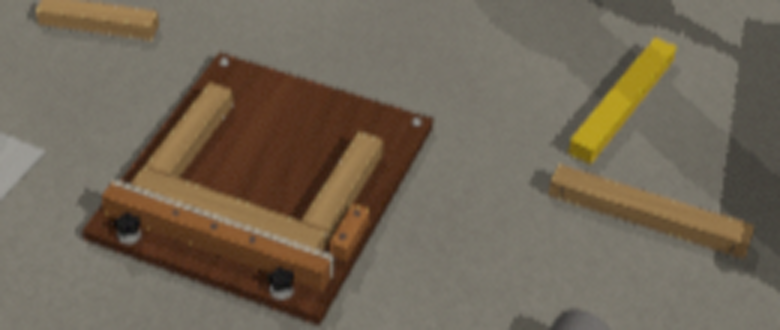

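View pics/crop_side.png

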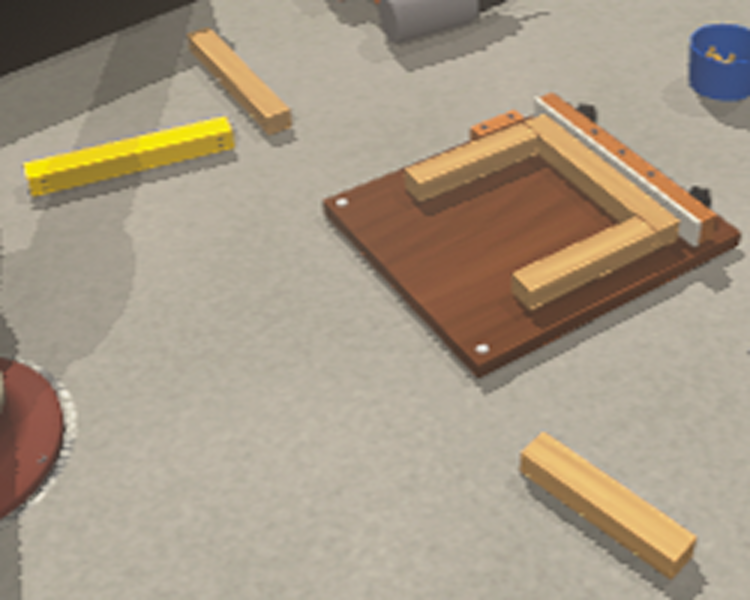

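```bash
cat >> h.py <<'E'
def plan(target_p,target_R,s=None):
    """dp in tool axes (cm) if translated first w/o turning, and rotvec in tool axes"""
    from plant import manip
    s=s or manip.get_state()
    A=R.from_quat(s['eef_rot']); d=A.inv().apply(np.array(target_p)-s['position'])*100
    rv=(A.inv()*target_R).as_rotvec(); return d,rv
def down(yawz):
    """tool x down, tool z at heading yawz in world"""
    x=np.array([0,0,-1.]);z=np.array([np.cos(yawz),np.sin(yawz),0]);y=np.cross(z,x)
    return R.from_matrix(np.c_[x,y,z])
E
python3 - <<'E'
from h import *
from plant import manip
s=manip.get_state(); M=R.from_quat(s['eef_rot']).as_matrix(); print(np.round(M,3))
for y in (0,np.pi):
    print(plan([.443,.357,.35],down(y)))
E
```

```text
[[-0.001 -0.957  0.291]
 [-0.002  0.291  0.957]
 [-1.    -0.    -0.002]]
(array([  5.41674972, -31.96909384, -17.90516544]), array([ 1.27509956, -0.00170442,  0.00132187]))
(array([  5.41674972, -31.96909384, -17.90516544]), array([-1.86649192e+00, -1.43330625e-03, -1.84809990e-03]))
```

Emit:
step_arm:
  dp:
    - [-2,0,0]
    - [-1,-1,-0.5]
    - [0,-3.1,-1.75]
    - [0,-3.1,-1.75]
    - [0,-3.1,-1.75]
    - [0,-3.1,-1.75]
    - [0,-3.1,-1.75]
    - [0,-3.1,-1.75]
    - [0,-3.1,-1.75]
    - [0,-3.1,-1.75]
    - [0,-3.1,-1.75]
    - [0,-3.1,-1.7]
  delta_rot:
    - [0,0,0]
    - [0,0,0]
    - [0,0,0]
    - [0,0,0]
    - [0,0,0]
    - [0,0,0]
    - [0,0,0]
    - [0,0,0]
    - [0,0,0]
    - [0,0,0]
    - [0,0,0]
    - [0,0,0]

```text
t: 1.35
position: [0.4444, 0.3545, 0.4349]
eef_rot: [-0.421, 0.568, 0.42, 0.569]
contact_force: [0.3, 0.2, 0.3]
finger_gap: 0.0851
```

Emit:
step_arm:
  dp:
    - [0.5,0,0]
    - [1,0,0]
    - [1,0,0]
    - [1,0,0]
    - [1,0,0]
    - [1,0,0]
    - [1,0,0]
    - [1,0,0]
    - [1,0,0]
    - [0.5,0,0]
    - [0,0,0]
    - [0,0,0]
  delta_rot:
    - [0.1275,0,0]
    - [0.1275,0,0]
    - [0.1275,0,0]
    - [0.1275,0,0]
    - [0.1275,0,0]
    - [0.1275,0,0]
    - [0.1275,0,0]
    - [0.1275,0,0]
    - [0.1275,0,0]
    - [0.1275,0,0]
    - [0,0,0]
    - [0,0,0]

```text
t: 2.55
position: [0.4434, 0.3564, 0.3449]
eef_rot: [-0.001, 0.707, 0.001, 0.707]
contact_force: [-0.0, 0.0, 0.1]
finger_gap: 0.0853
```

```bash
python3 - <<'E'
from h import *
s,im=snap('wrist',1)
print(s['position'],s['contact_force'],s['t'],s['joint_pos'])
print(np.round(R.from_quat(s['eef_rot']).as_matrix(),3))
E
```

```text
[0.44342997 0.35637311 0.3449444 ] [-0.01220183  0.00203667  0.1028072 ] 2.55 [-0.93638837  0.57383935  0.34694772  1.74711203 -0.24487986  0.86312226
 -0.47826278]
[[ 0.    -0.002  1.   ]
 [-0.     1.     0.002]
 [-1.    -0.     0.   ]]
```

View pics/wrist1.png

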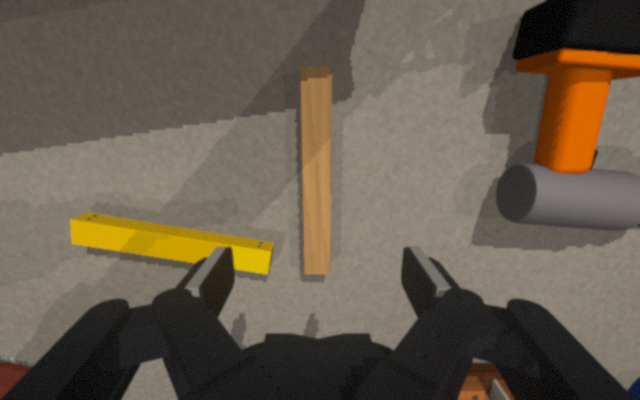

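```bash
python3 - <<'E'
from h import *
s,im=load('wrist',1); c=cam(im,s)
hsv=cv2.cvtColor(im['pixels'],cv2.COLOR_RGB2HSV)
roi=hsv[50:300,285:350]; 
m=cv2.inRange(hsv,(8,80,60),(22,255,255)); m[:, :285]=0; m[:,350:]=0; m[300:]=0
k,l,st,ce=cv2.connectedComponentsWithStats(m); i=1+st[1:,4].argmax(); print(st[i])
for r in range(60,285,10):
    x=np.where(l[r]==i)[0]; 
    if len(x): print(r,x[0],x[-1],np.round(cast(c,[[x[0],r],[x[-1]+1,r]],.025)[:,:2],4).tolist())
cv2.imwrite('pics/c1.png',cv2.resize(im['pixels'][50:300,50:360,::-1],None,fx=2.4,fy=2.4,interpolation=cv2.INTER_CUBIC))
for z in (0,.025): print(z,np.round(cast(c,[[316,67],[316,78],[316,275],[230,262],[272,245],[272,273]],z)[:,:2],4).tolist())
E
```

```text
[ 299   65   34  210 6307]
70 300 331 [[0.4265, 0.4688], [0.4564, 0.4689]]
80 300 332 [[0.4264, 0.4601], [0.4575, 0.4602]]
90 300 332 [[0.4263, 0.4513], [0.4577, 0.4514]]
100 300 332 [[0.4262, 0.4423], [0.4578, 0.4424]]
110 300 331 [[0.426, 0.4331], [0.457, 0.4332]]
120 300 331 [[0.4259, 0.4238], [0.4572, 0.4239]]
130 301 331 [[0.4267, 0.4143], [0.4574, 0.4143]]
140 300 331 [[0.4256, 0.4045], [0.4575, 0.4046]]
150 301 331 [[0.4265, 0.3946], [0.4577, 0.3947]]
160 301 331 [[0.4263, 0.3845], [0.4579, 0.3846]]
170 301 330 [[0.4262, 0.3742], [0.457, 0.3743]]
180 302 330 [[0.4271, 0.3637], [0.4572, 0.3637]]
190 302 330 [[0.4269, 0.3529], [0.4574, 0.353]]
200 302 330 [[0.4268, 0.342], [0.4576, 0.342]]
210 302 330 [[0.4266, 0.3307], [0.4577, 0.3308]]
220 302 330 [[0.4265, 0.3193], [0.4579, 0.3194]]
230 303 330 [[0.4274, 0.3076], [0.4581, 0.3077]]
240 303 330 [[0.4273, 0.2957], [0.4583, 0.2957]]
250 303 330 [[0.4272, 0.2835], [0.4585, 0.2835]]
260 303 330 [[0.427, 0.271], [0.4587, 0.271]]
270 304 329 [[0.428, 0.2582], [0.4578, 0.2583]]
0 [[0.4414, 0.475], [0.4414, 0.4647], [0.4417, 0.2364], [0.3357, 0.2543], [0.3884, 0.2774], [0.3868, 0.2391]]
0.025 [[0.4415, 0.4714], [0.4415, 0.4619], [0.4417, 0.2517], [0.3442, 0.2683], [0.3927, 0.2895], [0.3912, 0.2542]]
```

View pics/c1.png

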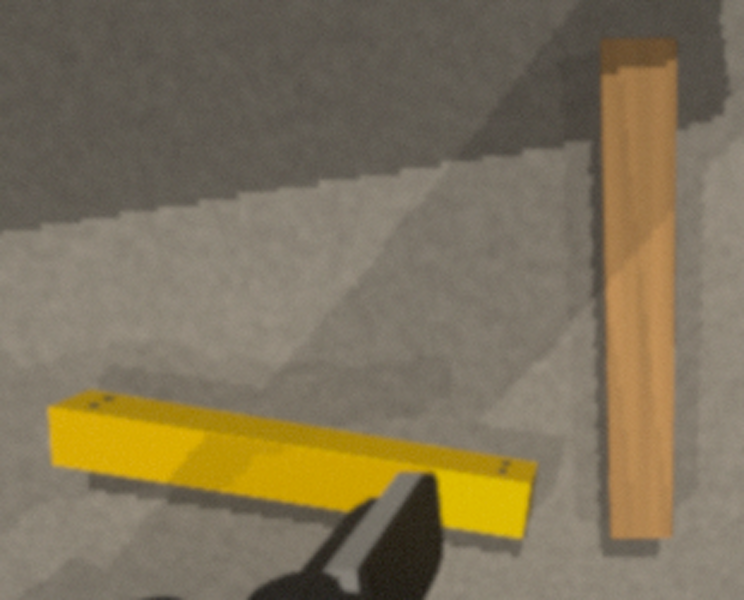

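Emit:
step_arm:
  dp:
    - [1,0.3,-0.1]
    - [3,0.2,0]
    - [4,0,0]
    - [4,0,0]
    - [3,0,0]
    - [1,0,0]
    - [0.5,0,0]
    - [0.3,0,0]
    - [0.1,0,0]
    - [0,0,0]
  delta_rot:
    - [0,0,0]
    - [0,0,0]
    - [0,0,0]
    - [0,0,0]
    - [0,0,0]
    - [0,0,0]
    - [0,0,0]
    - [0,0,0]
    - [0,0,0]
    - [0,0,0]
  fingers: 0.6

```text
t: 3.6
position: [0.4426, 0.3621, 0.1769]
eef_rot: [0.0, 0.706, 0.001, 0.708]
contact_force: [-0.4, 0.3, 1.2]
finger_gap: 0.0513
```

```bash
python3 - <<'E'
from h import *
s,im=snap('wrist',2); snap('side',2)
print(s['position'],s['contact_force'],s['finger_gap'],s['t'])
E
```

```text
[0.44260374 0.36210967 0.17686253] [-0.40708498  0.25579527  1.21583833] 0.051273389607481255 3.6
```

View pics/wrist2.png

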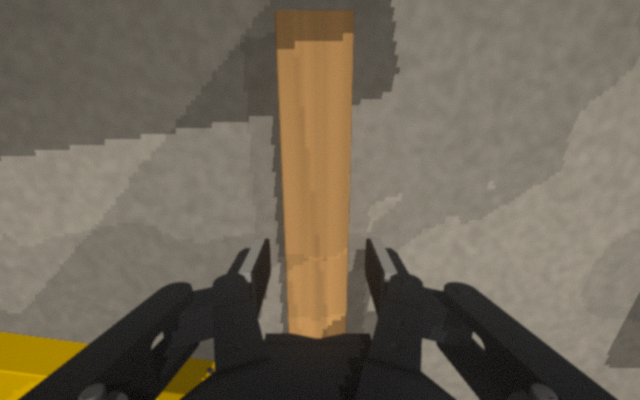

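Emit:
step_arm:
  dp:
    - [0,0,0]
    - [0,0,0]
    - [0,0,0]
    - [0,0,0]
    - [0,0,0]
    - [0,0,0]
    - [0,0,0]
    - [0,0,0]
  delta_rot:
    - [0,0,0]
    - [0,0,0]
    - [0,0,0]
    - [0,0,0]
    - [0,0,0]
    - [0,0,0]
    - [0,0,0]
    - [0,0,0]
  fingers: 0.1
  newtons: 70

```text
t: 4.5
position: [0.4426, 0.362, 0.1765]
eef_rot: [0.0, 0.707, 0.0, 0.708]
contact_force: [-0.6, 0.3, 5.4]
finger_gap: 0.0287
```

```bash
python3 - <<'E'
from h import *
s,im=snap('wrist',3)
print(s['position'],s['contact_force'],s['finger_gap'],s['t'])
E
```

```text
[0.44256679 0.36195592 0.17651781] [-0.55438532  0.34768071  5.43878572] 0.028714426138460692 4.5
```

View pics/wrist3.png

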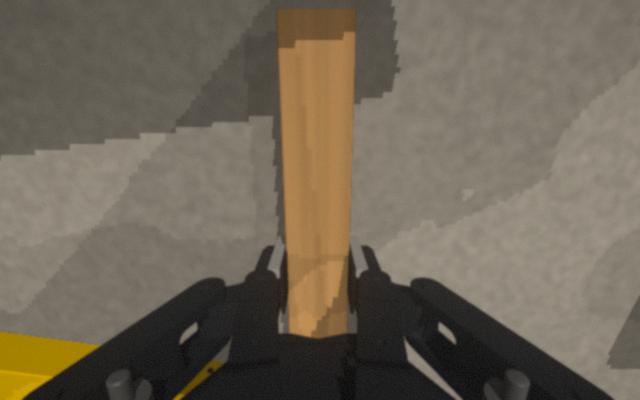

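Emit:
step_arm:
  dp:
    - [-1,0,0]
    - [-3,0,0]
    - [-4,-1,0]
    - [-4,-3,0]
    - [-4,-3.6,0]
    - [-2,-3.6,0]
    - [-1,-3.6,0]
    - [-1,-3.6,0]
    - [0,-3.6,0]
    - [0,-3.6,0]
    - [0,-3.6,0]
    - [0,-3.6,0]
    - [0,-2.4,0]
    - [0,-1,0]
    - [0,0,0]
    - [0,0,0]
  delta_rot:
    - [0,0,0]
    - [0,0,0]
    - [0,0,0]
    - [0,0,0]
    - [0,0,0]
    - [0,0,0]
    - [0,0,0]
    - [0,0,0]
    - [0,0,0]
    - [0,0,0]
    - [0,0,0]
    - [0,0,0]
    - [0,0,0]
    - [0,0,0]
    - [0,0,0]
    - [0,0,0]

```text
t: 6.15
position: [0.4423, 0.0037, 0.3728]
eef_rot: [-0.0, 0.707, 0.001, 0.707]
contact_force: [-0.2, 1.7, -1.7]
finger_gap: 0.0288
```

```bash
python3 - <<'E'
from h import *
s,im=snap('wrist',4); snap('scene',4); snap('side',4)
print(s['position'],s['contact_force'],s['finger_gap'],s['t'])
E
```

```text
[0.44226882 0.00365226 0.37280219] [-0.21782797  1.69664354 -1.66648986] 0.028831574668688242 6.15
```

View pics/wrist4.png

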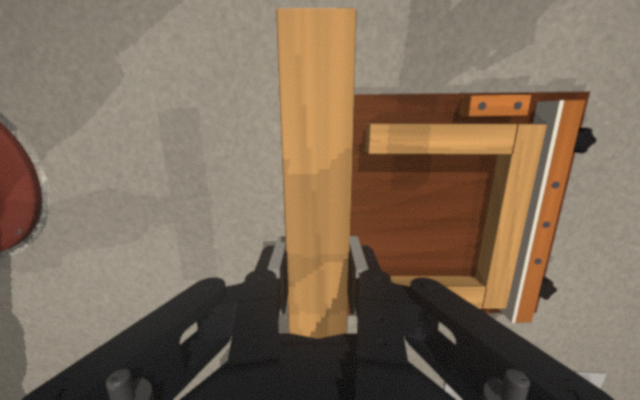

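View pics/side4.png

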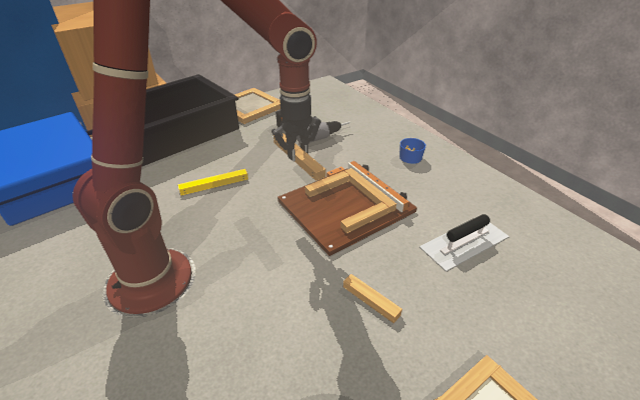

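```bash
python3 - <<'E'
from h import *
s,im=load('wrist',4)
cv2.imwrite('pics/c4.png',cv2.resize(im['pixels'][80:330,345:600,::-1],None,fx=2.4,fy=2.4,interpolation=cv2.INTER_CUBIC))
_,im=load('scene',0)
cv2.imwrite('pics/c4s.png',cv2.resize(im['pixels'][170:270,240:370,::-1],None,fx=6,fy=6,interpolation=cv2.INTER_CUBIC))
_,im=load('side',0)
cv2.imwrite('pics/c4d.png',cv2.resize(im['pixels'][155:255,275:420,::-1],None,fx=5.5,fy=5.5,interpolation=cv2.INTER_CUBIC))
E
```

```text
(no output)
```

View pics/c4.png

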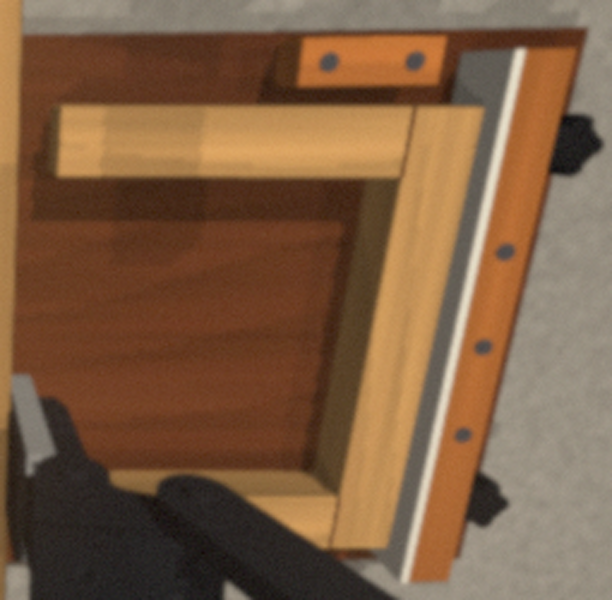

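View pics/c4s.png

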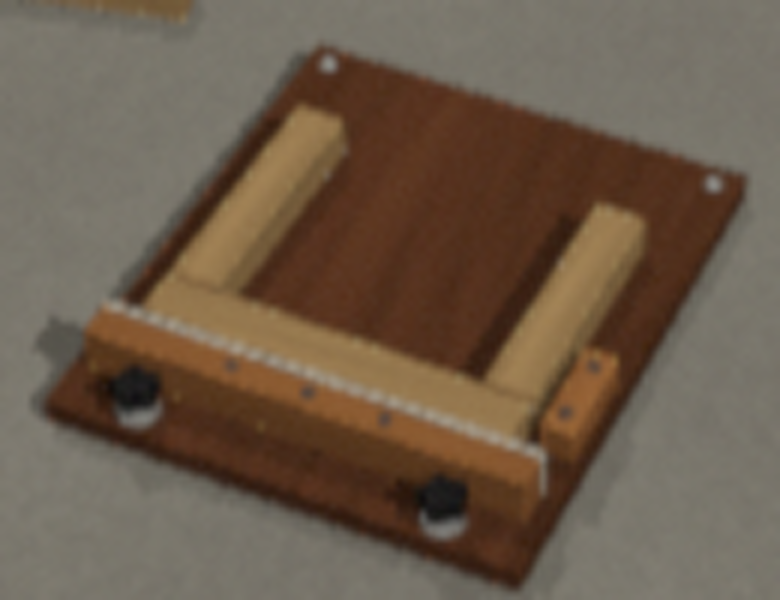

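View pics/c4d.png

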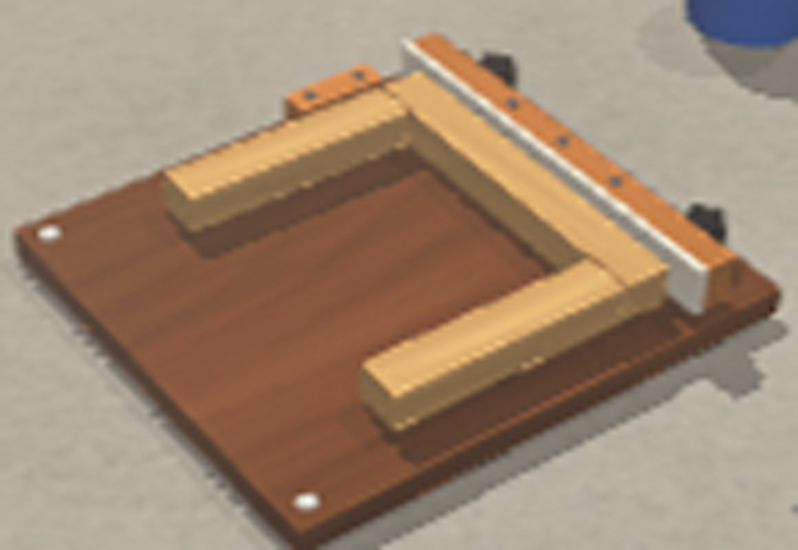

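```bash
python3 - <<'E'
from h import *
def W(n,t,pts,f,o,z):
    s,im=load(n,t); p=(np.array(pts)+.5)/f-.5+np.array(o); return cast(cam(im,s),p,z)[:,:2]
w=W('wrist',4,[(57,105),(57,178),(483,107),(388,548)],2.4,(345,80),.043)
fe=W('wrist',4,[(519,48),(404,580)],2.4,(345,80),.048)
jl=W('wrist',4,[(585,30),(22,36)],2.4,(345,80),.018)
sc=W('scene',0,[(300,106),(346,138),(601,205),(645,217),(540,405)],6,(240,170),.043)
scf=W('scene',0,[(108,303),(545,455)],6,(240,170),.048)
sd=W('side',0,[(167,178),(190,200),(365,370),(398,397),(668,270)],5.5,(275,155),.043)
sdf=W('side',0,[(405,42),(707,270)],5.5,(275,155),.048)
for n,a in dict(w=w,fence=fe,jig=jl,scene=sc,scenefence=scf,side=sd,sidefence=sdf).items(): print(n,np.round(a,4).tolist())
def yaw(a,b): d=a-b; return np.arctan2(-d[0],d[1])   # direction b->a is +y
print('fence yaw',yaw(fe[0],fe[1]),yaw(scf[1],scf[0]),yaw(sdf[0],sdf[1]),'rear',yaw(w[2],w[3]),'open ends',yaw(sc[2],sc[0]),yaw(sd[0],sd[2]), 'side batten',np.arctan2(*(w[2]-w[0])[::-1]),'jigside',np.arctan2(*(jl[0]-jl[1])[::-1]))
print(np.linalg.norm(w[2]-w[3]),np.linalg.norm(w[0]-w[2]),np.linalg.norm(fe[0]-fe[1]))
# rail in hand
s,im=load('wrist',4);hsv=cv2.cvtColor(im['pixels'],cv2.COLOR_RGB2HSV)
zb=s['position'][2]-.1765+.025
for r in (15,40,70,100,150,200,240):
    d=np.abs(np.diff(im['pixels'][r,260:375].astype(int),axis=0)).sum(1); l=d[:50].argmax(); q=60+d[60:].argmax()
    print(r,260+l,260+q,np.round(cast(cam(im,s),[[261+l,r],[261+q,r]],zb)[:,:2],4).tolist())
c0=[9.5]; print('end',cast(cam(im,s),[[317,9]],zb), s['position'])
E
```

```text
w [[0.4934, 0.068], [0.4951, 0.0372], [0.674, 0.0676], [0.6757, -0.1524]]
fence [[0.6794, 0.091], [0.6838, -0.168]]
jig [[0.7312, 0.1001], [0.4806, 0.097]]
scene [[0.4971, -0.1523], [0.5097, -0.1155], [0.4969, 0.0393], [0.495, 0.0654], [0.6473, 0.0716]]
scenefence [[0.685, -0.1677], [0.6813, 0.0901]]
side [[0.4929, 0.0601], [0.493, 0.0361], [0.4928, -0.1294], [0.4949, -0.1544], [0.6715, -0.1547]]
sidefence [[0.6794, 0.0896], [0.684, -0.1702]]
fence yaw 0.016757978353422718 0.01448625887564288 0.017876687401749424 rear 0.007852188821502312 open ends 0.0011138083948146454 -0.0005005882672367958 side batten -0.0025068772827196045 jigside 0.01209895770086253
0.2200223615238875 0.18058964803610647 0.2590166164532565
15 275 355 [[0.426, 0.1123], [0.4557, 0.1123]]
40 276 354 [[0.426, 0.104], [0.4557, 0.104]]
70 279 354 [[0.4268, 0.0935], [0.4561, 0.0935]]
100 279 353 [[0.4264, 0.0824], [0.4561, 0.0825]]
150 281 368 [[0.4266, 0.0625], [0.4632, 0.0626]]
200 283 350 [[0.4267, 0.0405], [0.4564, 0.0405]]
240 280 358 [[0.4247, 0.0211], [0.4608, 0.0212]]
end [[0.44121403 0.11425856 0.22130219]] [0.44226882 0.00365226 0.37280219]
```

Emit:
step_arm:
  dp:
    - [0,-1,0.5]
    - [0,-2,1]
    - [1,-1.6,0.9]
    - [3,0,0]
    - [4,0,0]
    - [4,0,0]
    - [3,0,0]
    - [1,0,0]
    - [0.5,0,0]
    - [0,0,0]
    - [0,0,0]
  delta_rot:
    - [-0.005,0,0]
    - [-0.005,0,0]
    - [-0.005,0,0]
    - [0,0,0]
    - [0,0,0]
    - [0,0,0]
    - [0,0,0]
    - [0,0,0]
    - [0,0,0]
    - [0,0,0]
    - [0,0,0]

```text
t: 7.4
position: [0.4672, -0.0437, 0.2091]
eef_rot: [-0.006, 0.706, 0.005, 0.708]
contact_force: [-0.5, 0.7, -0.7]
finger_gap: 0.0286
```

```bash
python3 - <<'E'
from h import *
s,im=snap('wrist',5); _,a=snap('scene',5); _,b=snap('side',5)
print(s['position'],s['contact_force'],s['finger_gap'],s['t']); print(np.round(R.from_quat(s['eef_rot']).as_matrix(),4))
cv2.imwrite('pics/c5s.png',cv2.resize(a['pixels'][160:270,240:370,::-1],None,fx=5.4,fy=5.4,interpolation=cv2.INTER_CUBIC))
cv2.imwrite('pics/c5d.png',cv2.resize(b['pixels'][140:255,275:420,::-1],None,fx=5,fy=5,interpolation=cv2.INTER_CUBIC))
E
```

```text
[ 0.46721078 -0.04366665  0.20907162] [-0.51327631  0.72127504 -0.69852104] 0.02864543958773229 7.4
[[ 2.900e-03 -1.520e-02  9.999e-01]
 [-4.000e-04  9.999e-01  1.520e-02]
 [-1.000e+00 -4.000e-04  2.900e-03]]
```

View pics/wrist5.png

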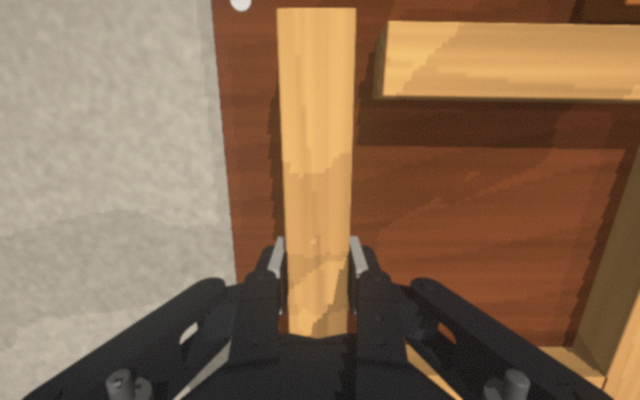

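View pics/c5s.png

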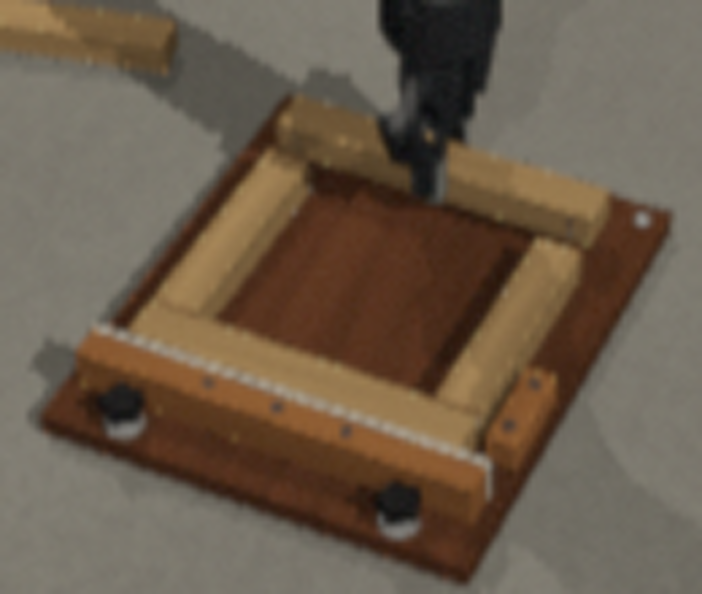

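View pics/c5d.png

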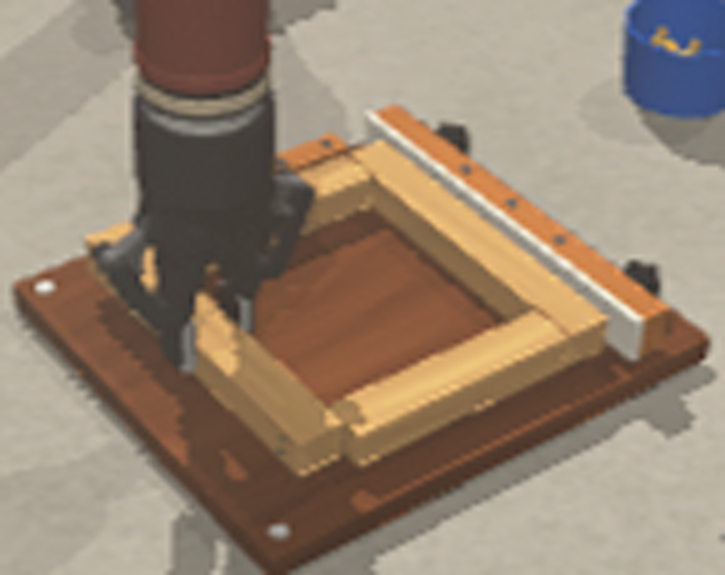

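```bash
python3 - <<'E'
from h import *
s,im=load('wrist',5);c=cam(im,s); zt=s['position'][2]-.1765+.025
print(cast(c,[[317,8.5],[277,20],[355,20],[286,230],[351,230]],zt)[:,:2], cast(c,[[385,21.5],[600,23.5],[383,98],[600,101],[385,60]],.043)[:,:2])
E
```

```text
[[ 0.46518198  0.06683109]
 [ 0.45033458  0.06285484]
 [ 0.47940939  0.06333424]
 [ 0.45233712 -0.02155842]
 [ 0.48207877 -0.02114383]] [[0.49368538 0.06705473]
 [0.58419279 0.06780553]
 [0.4953084  0.03684293]
 [0.59344877 0.03710108]
 [0.49491031 0.05238573]]
```

Emit:
step_arm:
  dp:
    - [0.6,0,0]
    - [0.4,0,0]
    - [0.2,0,0]
    - [0.15,0,0]
    - [0,0,0]
    - [0,0,0]
  delta_rot:
    - [0,0,0]
    - [0,0,0]
    - [0,0,0]
    - [0,0,0]
    - [0,0,0]
    - [0,0,0]

```text
t: 8.15
position: [0.4664, -0.0436, 0.1945]
eef_rot: [-0.005, 0.707, 0.005, 0.707]
contact_force: [-0.6, -0.2, 2.7]
finger_gap: 0.0288
```

```bash
python3 - <<'E'
from h import *
s,im=snap('wrist',6)
print(s['position'],s['contact_force'],s['moment'],s['finger_gap'],s['t']); print(np.round(R.from_quat(s['eef_rot']).as_matrix(),4))
c=cam(im,s)
cv2.imwrite('pics/c6.png',cv2.resize(im['pixels'][0:120,260:420,::-1],None,fx=5,fy=5,interpolation=cv2.INTER_CUBIC))
E
```

```text
[ 0.46638966 -0.04356974  0.19447914] [-0.60360296 -0.16784952  2.70610577] [0.04281931 0.15476981 0.03218475] 0.028800385036874213 8.15
[[-3.000e-04 -1.490e-02  9.999e-01]
 [ 1.000e-04  9.999e-01  1.490e-02]
 [-1.000e+00  1.000e-04 -3.000e-04]]
```

View pics/c6.png

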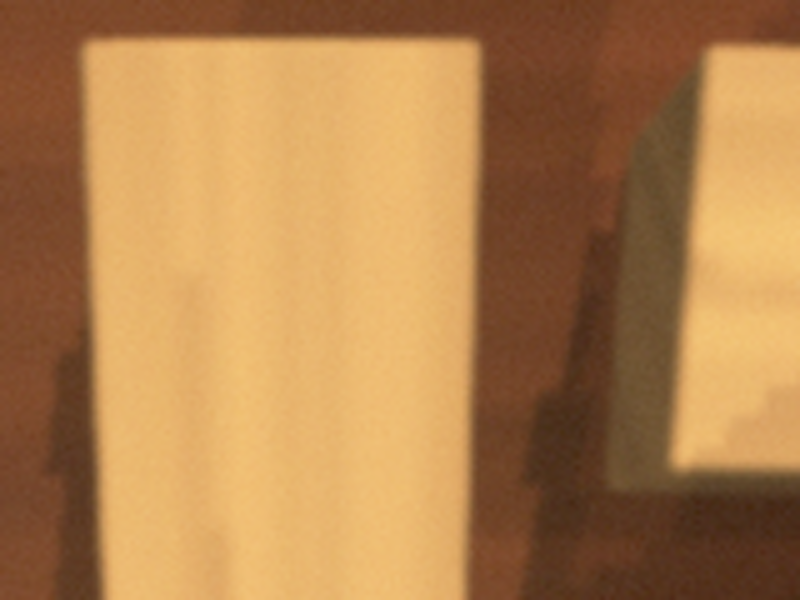

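Emit:
step_arm:
  dp:
    - [-0.1,0,0]
    - [0,0,0.1]
    - [0,0,0.2]
    - [0,0,0.2]
    - [0,0,0.2]
    - [0,0,0.1]
    - [0,0,0.1]
    - [0,0,0.1]
    - [0,0,0]
    - [0,0,0]
  delta_rot:
    - [0,0,0]
    - [0,0,0]
    - [0,0,0]
    - [0,0,0]
    - [0,0,0]
    - [0,0,0]
    - [0,0,0]
    - [0,0,0]
    - [0,0,0]
    - [0,0,0]

```text
t: 9.2
position: [0.4765, -0.0434, 0.1954]
eef_rot: [-0.005, 0.707, 0.005, 0.707]
contact_force: [0.3, -0.4, -1.2]
finger_gap: 0.0286
```

```bash
python3 - <<'E'
from h import *
s,im=snap('wrist',7)
print(s['position'],s['contact_force'],s['moment'],s['finger_gap'],s['t']); print(np.round(R.from_quat(s['eef_rot']).as_matrix(),4))
c=cam(im,s)
cv2.imwrite('pics/c7.png',cv2.resize(im['pixels'][0:120,260:420,::-1],None,fx=5,fy=5,interpolation=cv2.INTER_CUBIC))
E
```

```text
[ 0.47647347 -0.04338591  0.19538061] [ 0.29173322 -0.43055515 -1.16752372] [-0.02393938  0.01901182  0.04524561] 0.02856584860238029 9.2
[[-1.000e-04 -1.500e-02  9.999e-01]
 [-0.000e+00  9.999e-01  1.500e-02]
 [-1.000e+00 -0.000e+00 -1.000e-04]]
```

View pics/c7.png

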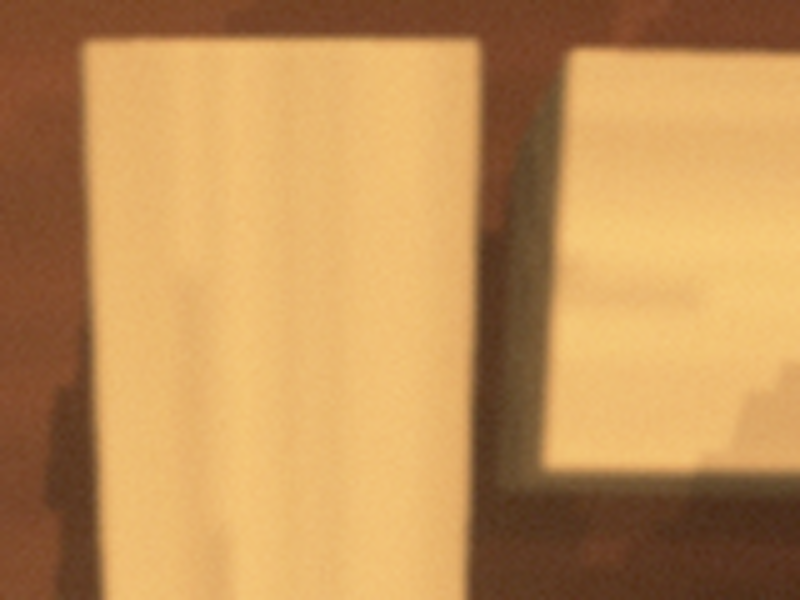

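Emit:
step_arm:
  dp:
    - [0,0,0.1]
    - [0,0,0.1]
    - [0,0,0.1]
    - [0,0,0.05]
    - [0,0,0.05]
    - [0,0,0.05]
    - [0,0,0.05]
    - [0,0,0.05]
    - [0,0,0.05]
    - [0,0,0.05]
    - [0,0,0.05]
    - [0,0,0]
  delta_rot:
    - [0,0,0]
    - [0,0,0]
    - [0,0,0]
    - [0,0,0]
    - [0,0,0]
    - [0,0,0]
    - [0,0,0]
    - [0,0,0]
    - [0,0,0]
    - [0,0,0]
    - [0,0,0]
    - [0,0,0]

```text
t: 10.45
position: [0.4836, -0.0432, 0.1954]
eef_rot: [-0.005, 0.707, 0.005, 0.707]
contact_force: [-0.0, 0.4, -1.3]
finger_gap: 0.0286
```

```bash
python3 - <<'E'
from h import *
s,im=snap('wrist',8)
print(s['position'],s['contact_force'],s['moment'],s['t'])
E
```

```text
[ 0.48362949 -0.04323353  0.19538597] [-0.00150435  0.35907069 -1.30231878] [-0.04371541  0.08187909 -0.00634291] 10.45
```

View pics/wrist8.png

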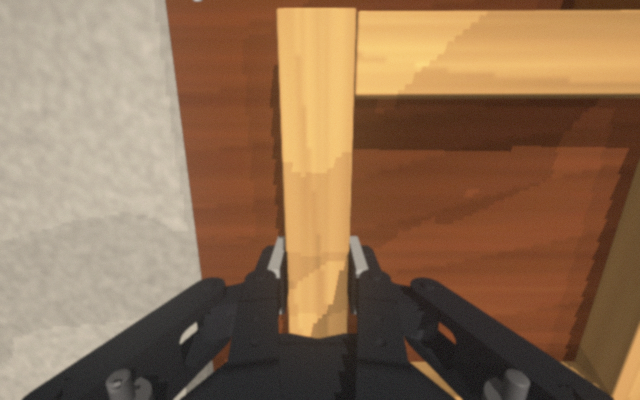

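Emit:
step_arm:
  dp:
    - [0,0,0.03]
    - [0,0,0.03]
    - [0,0,0.03]
    - [0,0,0.03]
    - [0,0,0.03]
    - [0,0,0]
  delta_rot:
    - [0,0,0]
    - [0,0,0]
    - [0,0,0]
    - [0,0,0]
    - [0,0,0]
    - [0,0,0]

```text
t: 11.1
position: [0.4847, -0.0432, 0.1954]
eef_rot: [-0.005, 0.707, 0.005, 0.707]
contact_force: [-1.5, -0.2, -0.6]
finger_gap: 0.0286
```

Emit:
step_arm:
  dp:
    - [0,0,0.03]
    - [0,0,0.03]
    - [0,0,0.02]
    - [0,0,0.02]
    - [0,0,0]
  delta_rot:
    - [0,0,0]
    - [0,0,0]
    - [0,0,0]
    - [0,0,0]
    - [0,0,0]

```text
t: 11.6
position: [0.4852, -0.0431, 0.1952]
eef_rot: [-0.005, 0.708, 0.005, 0.706]
contact_force: [-5.6, 0.2, 2.0]
finger_gap: 0.0287
```

```bash
python3 - <<'E'
from h import *
s,im=snap('wrist',9); _,a=snap('scene',9); _,b=snap('side',9)
print(s['position'],s['contact_force'],s['moment'],s['t']); print(np.round(R.from_quat(s['eef_rot']).as_matrix(),4))
cv2.imwrite('pics/c9s.png',cv2.resize(a['pixels'][160:270,240:370,::-1],None,fx=5.4,fy=5.4,interpolation=cv2.INTER_CUBIC))
cv2.imwrite('pics/c9d.png',cv2.resize(b['pixels'][140:255,275:420,::-1],None,fx=5,fy=5,interpolation=cv2.INTER_CUBIC))
E
```

```text
[ 0.48519288 -0.0431183   0.19521533] [-5.64599027  0.17855445  1.95511624] [ 0.05518868  0.9945431  -0.15757476] 11.6
[[-2.600e-03 -1.480e-02  9.999e-01]
 [ 6.000e-04  9.999e-01  1.480e-02]
 [-1.000e+00  7.000e-04 -2.600e-03]]
```

View pics/wrist9.png

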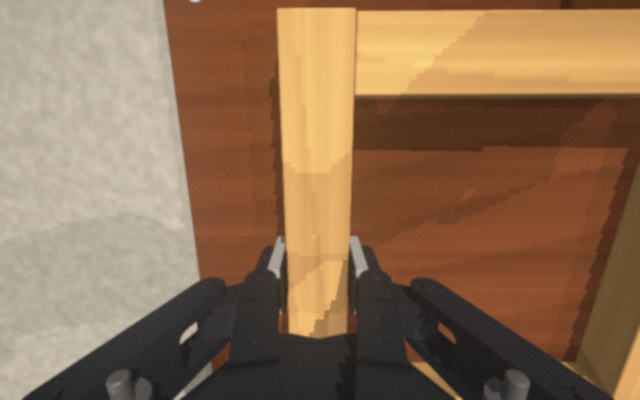

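View pics/c9s.png

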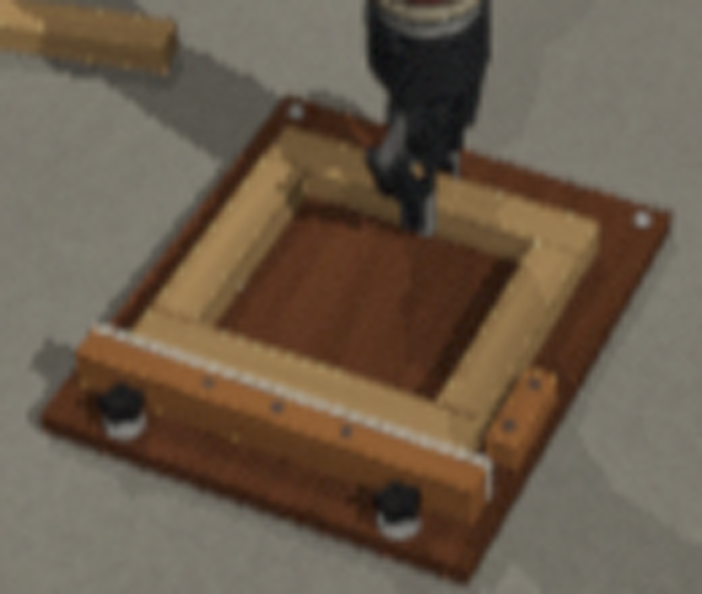

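View pics/c9d.png

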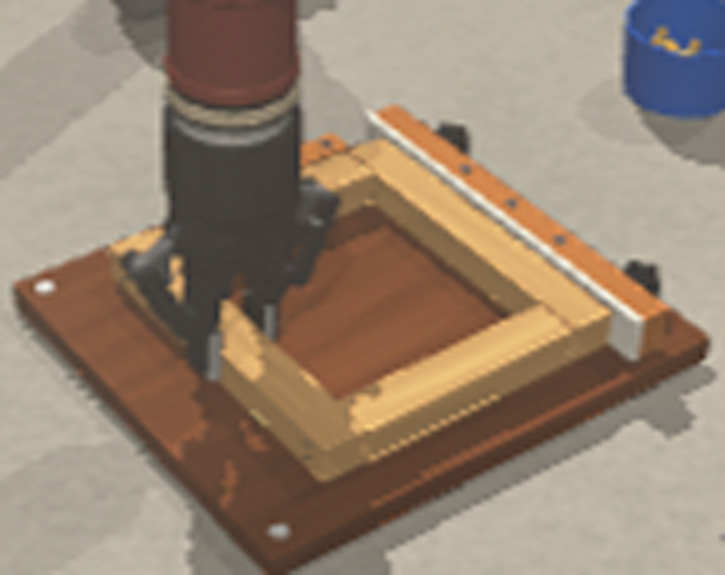

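Emit:
step_arm:
  dp:
    - [0,0,0.02]
    - [0,0,0.02]
    - [0,0,0.02]
    - [0,0,0]
    - [0,0,0]
  delta_rot:
    - [0,0,0]
    - [0,0,0]
    - [0,0,0]
    - [0,0,0]
    - [0,0,0]

```text
t: 12.25
position: [0.4854, -0.0431, 0.1952]
eef_rot: [-0.005, 0.708, 0.005, 0.706]
contact_force: [-5.7, 0.6, 2.4]
finger_gap: 0.0288
```

Emit:
step_arm:
  dp:
    - [0,0,0.03]
    - [0,0,0.03]
    - [0,0,0]
    - [0,0,0]
  delta_rot:
    - [0,0,0]
    - [0,0,0]
    - [0,0,0]
    - [0,0,0]

```text
t: 12.65
position: [0.4856, -0.043, 0.1951]
eef_rot: [-0.005, 0.709, 0.006, 0.705]
contact_force: [-7.0, 0.3, 3.2]
finger_gap: 0.0286
```

```bash
python3 - <<'E'
from h import *
s,im=snap('wrist',10); _,a=snap('scene',10); _,b=snap('side',10)
print(s['position'],s['contact_force'],s['moment'],s['t']); print(np.round(R.from_quat(s['eef_rot']).as_matrix(),4))
cv2.imwrite('pics/c10w.png',cv2.resize(im['pixels'][0:120,260:420,::-1],None,fx=5,fy=5,interpolation=cv2.INTER_CUBIC))
t=[cv2.resize(x['pixels'][y:y+40,u:u+70,::-1],None,fx=8,fy=8,interpolation=cv2.INTER_CUBIC) for x,u,y in ((a,280,175),(b,325,195))]
cv2.imwrite('pics/c10.png',np.vstack(t)[:600])
E
```

```text
[ 0.48564514 -0.04302335  0.19508838] [-6.96932261  0.31777798  3.18461279] [ 0.08405418  1.3059831  -0.20632263] 12.65
[[-0.0048 -0.0143  0.9999]
 [ 0.0012  0.9999  0.0144]
 [-1.      0.0013 -0.0048]]
```

View pics/c10w.png

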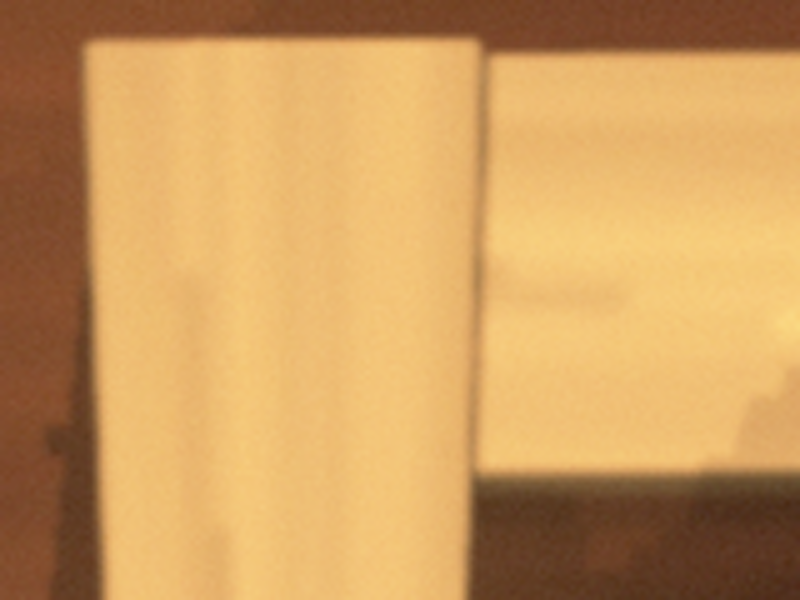

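View pics/c10.png

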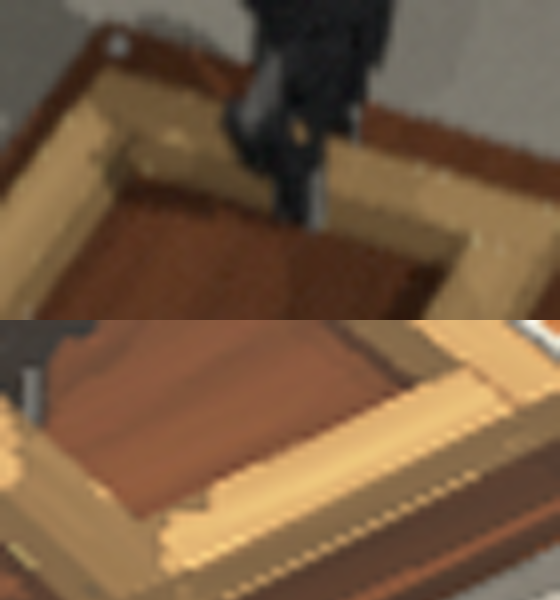

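Emit:
step_arm:
  dp:
    - [-0.02,0,0.02]
    - [-0.02,0,0.02]
    - [-0.02,0,0.02]
    - [0,0,0.02]
    - [0,0,0]
    - [0,0,0]
  delta_rot:
    - [0,0,0]
    - [0,0,0]
    - [0,0,0]
    - [0,0,0]
    - [0,0,0]
    - [0,0,0]

```text
t: 13.4
position: [0.4861, -0.0427, 0.1951]
eef_rot: [-0.004, 0.709, 0.005, 0.705]
contact_force: [-6.5, 1.9, -0.8]
finger_gap: 0.0289
```

Emit:
step_arm:
  dp:
    - [0,0,0.03]
    - [0,0,0.03]
    - [0,0,0.02]
    - [0,0,0]
    - [0,0,0]
  delta_rot:
    - [0,0,0]
    - [0,0,0]
    - [0,0,0]
    - [0,0,0]
    - [0,0,0]

```text
t: 13.9
position: [0.4863, -0.0427, 0.1952]
eef_rot: [-0.004, 0.71, 0.006, 0.704]
contact_force: [-7.4, 1.3, 0.7]
finger_gap: 0.0288
```

Emit:
step_arm:
  dp:
    - [0,0,0.03]
    - [0,0,0.03]
    - [0,0,0.02]
    - [0,0,0]
    - [0,0,0]
  delta_rot:
    - [0,0,0]
    - [0,0,0]
    - [0,0,0]
    - [0,0,0]
    - [0,0,0]

```text
t: 14.4
position: [0.4866, -0.0428, 0.1951]
eef_rot: [-0.004, 0.71, 0.006, 0.704]
contact_force: [-8.5, 1.5, 1.9]
finger_gap: 0.0286
```

```bash
python3 - <<'E'
from h import *
s,im=snap('wrist',11); _,a=snap('scene',11); _,b=snap('side',11)
print(s['position'],s['contact_force'],s['moment'],s['t']); print(np.round(R.from_quat(s['eef_rot']).as_matrix(),4))
cv2.imwrite('pics/c11w.png',im['pixels'][:,:,::-1])
cv2.imwrite('pics/c11s.png',cv2.resize(a['pixels'][175:265,245:355,::-1],None,fx=7,fy=6.6,interpolation=cv2.INTER_CUBIC))
cv2.imwrite('pics/c11d.png',cv2.resize(b['pixels'][155:245,325:420,::-1],None,fx=6.6,fy=6.6,interpolation=cv2.INTER_CUBIC))
E
```

```text
[ 0.48661637 -0.04275416  0.19513357] [-8.47501168  1.51646536  1.94879435] [ 0.1479069   1.72033456 -0.33625337] 14.4
[[-0.0095 -0.0134  0.9999]
 [ 0.0024  0.9999  0.0134]
 [-1.      0.0025 -0.0095]]
```

View pics/c11w.png

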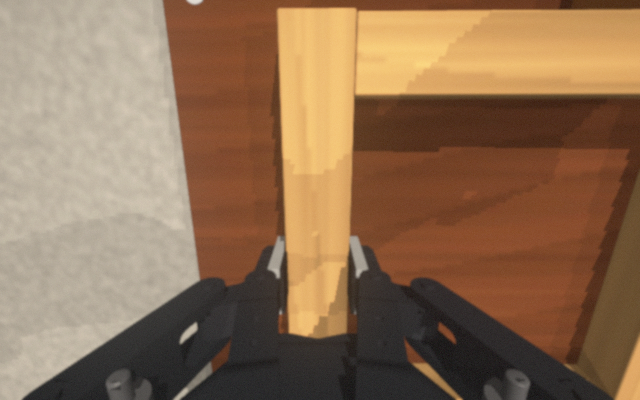

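View pics/c11s.png

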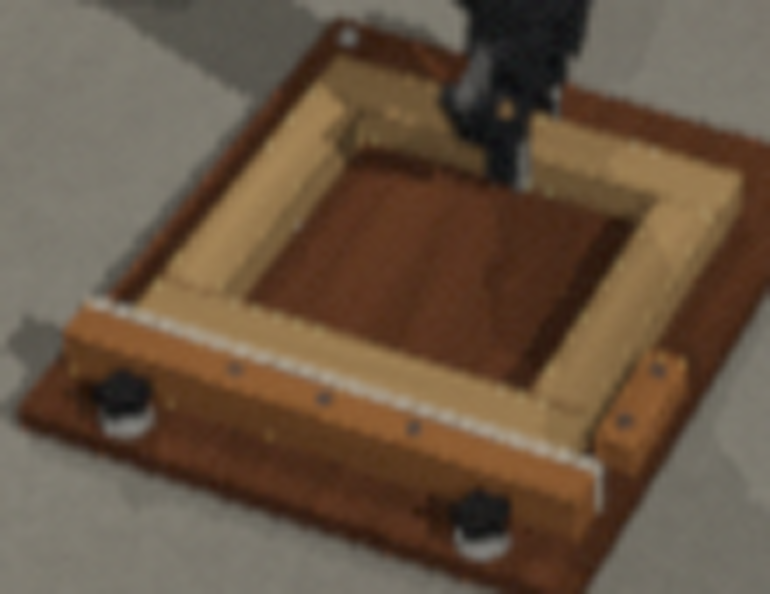

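View pics/c11d.png

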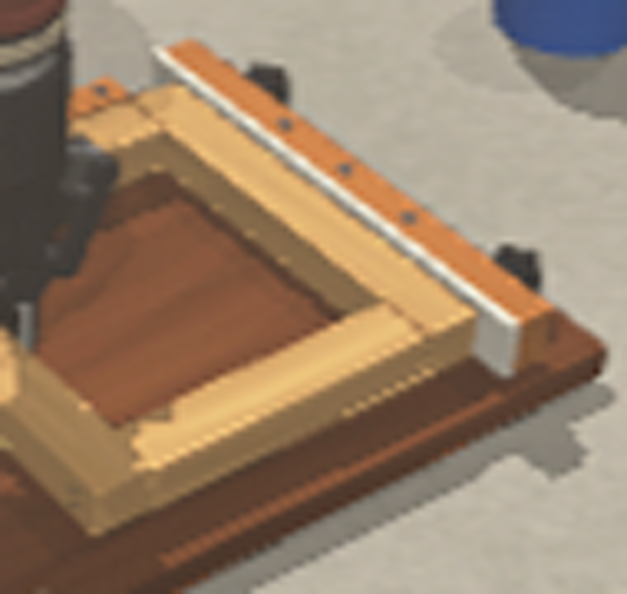

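Emit:
step_arm:
  dp:
    - [-0.02,0,0]
    - [-0.02,0,0]
    - [0,0,0]
    - [0,0,0]
    - [0,0,0]
  delta_rot:
    - [0,-0.003,0]
    - [0,-0.003,0]
    - [0,-0.002,0]
    - [0,0,0]
    - [0,0,0]

```text
t: 15.05
position: [0.4859, -0.0426, 0.1951]
eef_rot: [-0.003, 0.708, 0.006, 0.706]
contact_force: [-9.2, 2.1, -0.3]
finger_gap: 0.0288
```

Emit:
step_arm:
  dp:
    - [0,0,0.02]
    - [0,0,0.02]
    - [0,0,0.02]
    - [0,0,0]
    - [0,0,0]
  delta_rot:
    - [0,-0.003,0]
    - [0,-0.003,0]
    - [0,-0.002,0]
    - [0,0,0]
    - [0,0,0]

```text
t: 15.55
position: [0.4853, -0.0427, 0.195]
eef_rot: [-0.003, 0.707, 0.006, 0.707]
contact_force: [-12.2, 0.7, 2.0]
finger_gap: 0.0282
```

```bash
python3 - <<'E'
from h import *
s,im=snap('wrist',12); _,a=snap('scene',12); _,b=snap('side',12)
print(s['position'],s['contact_force'],s['moment'],s['t']); print(np.round(R.from_quat(s['eef_rot']).as_matrix(),4))
def W(im,s,pts,f,o,z):
    p=(np.array(pts)+.5)/f-.5+np.array(o); return cast(cam(im,s),p,z)[:,:2]
# numeric: frame rear-left corner etc. from side image: right rear corner crop 6.6
cv2.imwrite('pics/c12w.png',cv2.resize(im['pixels'][0:120,260:420,::-1],None,fx=5,fy=5,interpolation=cv2.INTER_CUBIC))
cv2.imwrite('pics/c12d.png',cv2.resize(b['pixels'][155:245,325:420,::-1],None,fx=6.6,fy=6.6,interpolation=cv2.INTER_CUBIC))
E
```

```text
[ 0.48526887 -0.04266708  0.19502316] [-12.21284624   0.72910079   2.01073216] [ 0.09554137  2.42300675 -0.46458069] 15.55
[[ 4.000e-04 -1.260e-02  9.999e-01]
 [ 3.900e-03  9.999e-01  1.260e-02]
 [-1.000e+00  3.900e-03  4.000e-04]]
```

View pics/c12w.png

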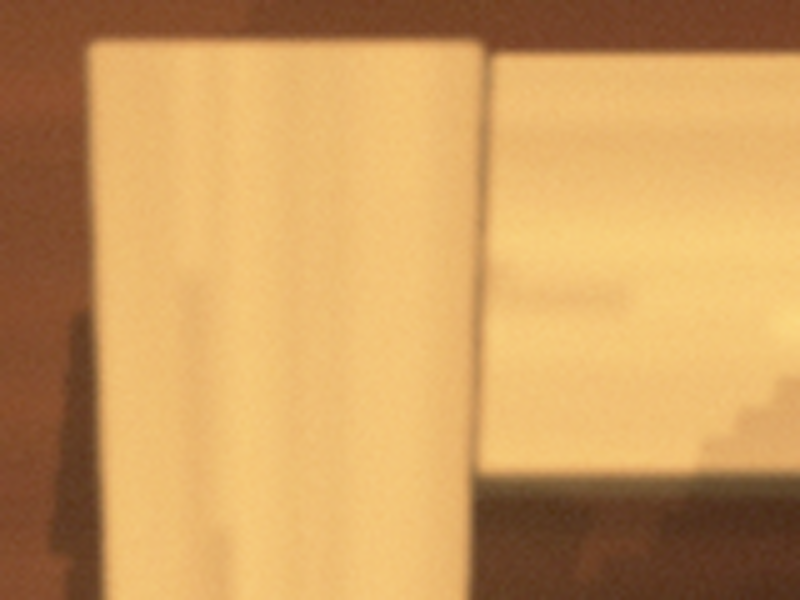

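View pics/c12d.png

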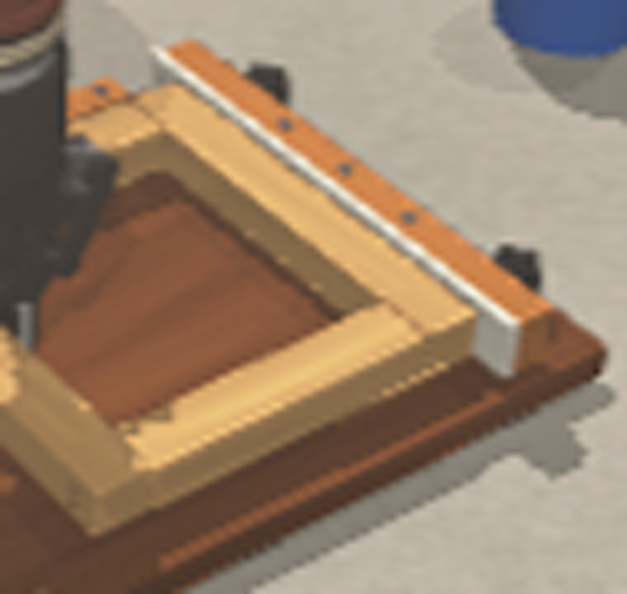

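```bash
python3 - <<'E'
from h import *
b=load('side',12)[1]; a=load('scene',11)[1]; w=load('wrist',12)
def W(im,s,pts,f,o,z):
    p=(np.array(pts)+.5)/np.array(f)-.5+np.array(o); return cast(cam(im,s),p,z)[:,:2]
print('side frame',W(b,None,[(183,84),(475,314),(97,498)],6.6,(325,155),.043).round(4).tolist(),'fence',W(b,None,[(155,51),(516,324)],6.6,(325,155),.048).round(4).tolist())
print('scene fence',W(a,None,[(88,299),(601,464)],(7,6.6),(245,175),.048).round(4).tolist())
p=W(*w[::-1],[(492,55),(480,470)],5,(260,0),.043); q=W(*w[::-1],[(484,42),(472,520),(90,42),(104,590)],5,(260,0),.0435)
print('wrist frame end',p.round(4).tolist(),'rail',q.round(4).tolist())
# straight line fits of frame rear top edge vs fence top edge in side view, colour profile
px=b['pixels']; hsv=cv2.cvtColor(px,cv2.COLOR_RGB2HSV)
cv2.imwrite('pics/c12e.png',cv2.resize(px[160:212,345:410,::-1],None,fx=11,fy=11,interpolation=cv2.INTER_CUBIC))
E
```

```text
side frame [[0.6774, 0.0642], [0.6774, -0.1503], [0.4701, -0.1532]] fence [[0.6786, 0.0896], [0.6831, -0.1695]]
scene fence [[0.6848, -0.1695], [0.6793, 0.0893]]
wrist frame end [[0.4984, 0.0683], [0.499, 0.0392]] rail [[0.4977, 0.069], [0.4985, 0.0354], [0.4686, 0.0686], [0.4687, 0.0296]]
```

View pics/c12e.png

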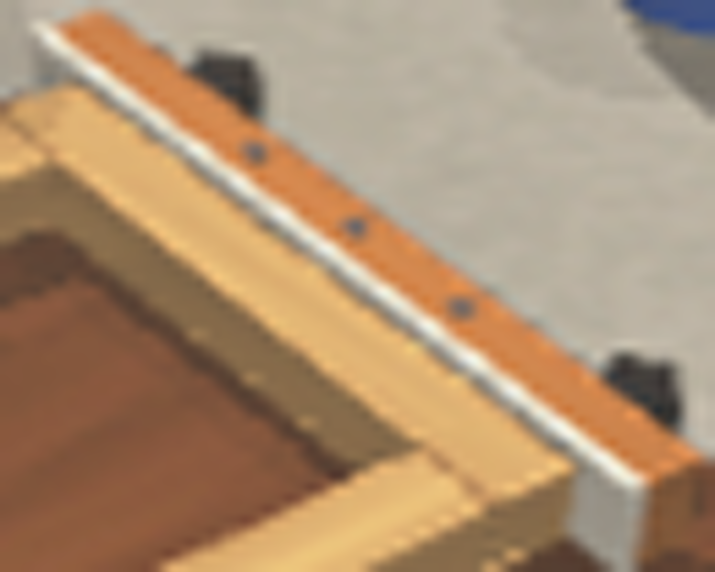

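```bash
python3 - <<'E'
from h import *
def edge(g,u,r0,r1):
    col=cv2.GaussianBlur(g[:,u-2:u+3].mean(1).reshape(-1,1),(1,5),0).ravel()
    d=np.abs(np.gradient(col))[r0:r1]; k=d.argmax(); 
    lo=max(k-2,0); w=d[lo:k+3]; return r0+(w*np.arange(lo,lo+len(w))).sum()/w.sum()
for t,(a,b),(c_,d_) in ((5,(15,32),(92,108)),(7,(3,20),(88,106)),(9,(4,18),(88,104)),(10,(4,18),(88,104)),(11,(4,18),(88,104)),(12,(4,18),(88,104))):
    s,im=load('wrist',t); g=im['pixels'][:,:,0].astype(float); c=cam(im,s)
    out=[]
    for r0,r1 in ((a,b),(c_,d_)):
        us=np.arange(420 if t<8 else 375,575,8); P=cast(c,[(u,edge(g,u,r0,r1)) for u in us],.043)
        f=np.polyfit(P[:,0],P[:,1],1); res=np.std(P[:,1]-np.polyval(f,P[:,0])); out+= [round(np.arctan(f[0]),4),round(res*1e3,2),round(np.polyval(f,.52),4)]
    M=R.from_quat(s['eef_rot']).as_matrix(); print(t,'tool yaw',round(np.arctan2(M[1,2],M[0,2]),4),out)
E
```

```text
5 tool yaw 0.0152 [np.float64(0.0027), np.float64(0.06), np.float64(0.0675), np.float64(0.0008), np.float64(0.06), np.float64(0.0381)]
7 tool yaw 0.015 [np.float64(0.0018), np.float64(0.05), np.float64(0.0675), np.float64(0.0005), np.float64(0.06), np.float64(0.0381)]
9 tool yaw 0.0148 [np.float64(0.0208), np.float64(0.05), np.float64(0.0679), np.float64(0.0196), np.float64(0.05), np.float64(0.0384)]
10 tool yaw 0.0144 [np.float64(0.019), np.float64(0.05), np.float64(0.068), np.float64(0.0184), np.float64(0.05), np.float64(0.0386)]
11 tool yaw 0.0134 [np.float64(0.0173), np.float64(0.05), np.float64(0.0684), np.float64(0.0147), np.float64(0.02), np.float64(0.039)]
12 tool yaw 0.0126 [np.float64(0.0131), np.float64(0.01), np.float64(0.0687), np.float64(0.0155), np.float64(0.07), np.float64(0.0392)]
```

Emit:
step_arm:
  dp:
    - [0,0,0]
    - [0,0,0]
    - [0,0,0]
    - [0,0,0]
    - [0,0,0]
    - [0,0,0]
    - [0,0,0]
    - [0,0,0]
    - [0,0,0]
    - [0,0,0]
  delta_rot:
    - [0,0,0]
    - [0,0,0]
    - [0,0,0]
    - [0,0,0]
    - [0,0,0]
    - [0,0,0]
    - [0,0,0]
    - [0,0,0]
    - [0,0,0]
    - [0,0,0]

```text
t: 16.7
position: [0.4853, -0.0427, 0.195]
eef_rot: [-0.003, 0.707, 0.006, 0.707]
contact_force: [-11.2, 0.9, 2.8]
finger_gap: 0.0289
```

Emit:
step_arm:
  dp:
    - [0,0,0]
    - [0,0,0]
    - [0,0,0]
    - [0,0,0]
    - [0,0,0]
    - [0,0,0]
    - [0,0,0]
    - [0,0,0]
    - [0,0,0]
    - [0,0,0]
    - [0,0,0]
    - [0,0,0]
    - [0,0,0]
    - [0,0,0]
    - [0,0,0]
  delta_rot:
    - [0,0,0]
    - [0,0,0]
    - [0,0,0]
    - [0,0,0]
    - [0,0,0]
    - [0,0,0]
    - [0,0,0]
    - [0,0,0]
    - [0,0,0]
    - [0,0,0]
    - [0,0,0]
    - [0,0,0]
    - [0,0,0]
    - [0,0,0]
    - [0,0,0]

```text
t: 18.2
position: [0.4853, -0.0426, 0.195]
eef_rot: [-0.003, 0.707, 0.006, 0.707]
contact_force: [-12.1, 1.3, 2.9]
finger_gap: 0.0285
```

```bash
python3 - <<'E'
from h import *
s,im=snap('wrist',13); _,a=snap('scene',13)
print(s['position'],s['contact_force'],s['moment'],s['t'],np.abs(s['joint_velocities']).max()); print(np.round(R.from_quat(s['eef_rot']).as_matrix(),4))
l,sc=load('wrist',12)[1]['pixels'],im['pixels']; print(np.abs(l.astype(int)-sc).mean())
cv2.imwrite('pics/c13s.png',cv2.resize(a['pixels'][160:270,240:370,::-1],None,fx=5.4,fy=5.4,interpolation=cv2.INTER_CUBIC))
E
```

```text
[ 0.48528227 -0.04264248  0.19503481] [-12.05820944   1.32599979   2.859695  ] [ 0.09146031  2.47793972 -0.4550482 ] 18.2 0.0016019169989866114
[[ 4.000e-04 -1.260e-02  9.999e-01]
 [ 3.900e-03  9.999e-01  1.260e-02]
 [-1.000e+00  3.900e-03  5.000e-04]]
2.0910026041666665
```

View pics/c13s.png

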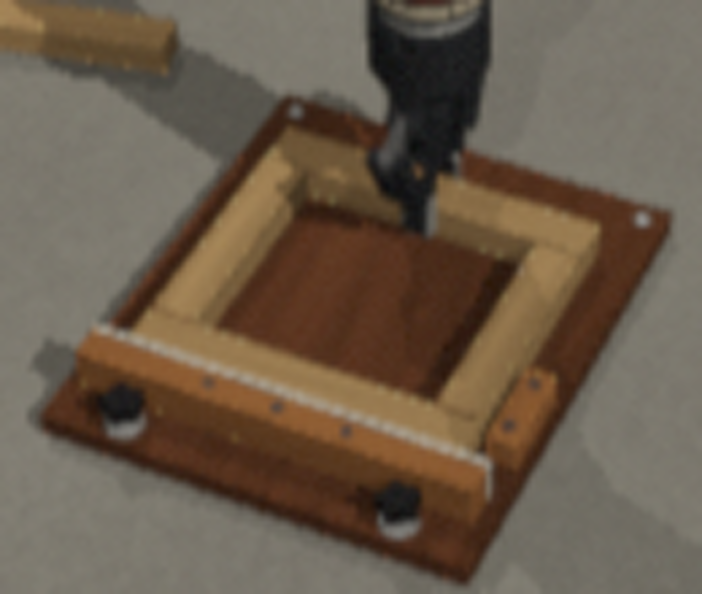

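```bash
python3 - <<'E'
from plant import manip
print(manip.finish_job()); s=manip.get_state(); print(s['t'],s['contact_force'])
E
```

```text
the job is handed in; nothing more can be done
None
the job is handed in; nothing more can be done
```

I laid the rail across the frame's open ends and eased it forward. The frame stopped against the rear fence, and I handed the job in while still pushing. No verdict came back.

**Push and time:** readings during the last 2.6 s were 12.2, 11.2 and 12.1 N, with no visible movement. I handed in at about 18 s of the 66 s allowed.

**Joints:** in the wrist view, the left joint is closed to about 0.7 mm and the rail sticks out about 0.7 mm past the frame's side. The gripper hid most of the right joint from the wrist camera. It looks closed in the overall pictures, but I did not measure it.

**Square and flat:** the frame measures about 0.0145 rad and the fence about 0.017 rad, so they agree within 0.003. From the gripper height, the rail sits about 0.5 mm above the base, with roughly 3–4 N of downward pressure.

**Checks that disagreed:**
- Corner points from the coarse side view suggested a gap of several millimetres at the fence's right end. I trusted the wrist-camera edge fit instead, because the push had clearly met a hard stop.
- The gripper stopped about 2 mm short of the position I had predicted for home, about the size of the camera calibration error.
- The twist reading suggests the push leans towards the right joint.

I never touched the offcut, driver, trowel or yellow look-alike. I did not measure their positions again at the end.

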